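# Lock a board-test clamp by pushing its knob through an L-shaped slot

## Robot

A 7-joint arm with a two-finger parallel gripper is mounted at the origin on a cart in front of the work surface, level with it; the furniture and walls round the work are solid. World frame = base frame: x ahead of the robot, y to its left, z up, the work surface at z = 0. Lengths are in m, angles in rad, forces in N, time in s.
With the tool pointing down it reaches from about 0.425 to 0.95 m from the base axis. Payload 4.7 kg.
Tool frame: the origin (TCP) lies on the centre line of the jaws, within the pads' length; the fingertips stand 25 mm ahead of it and the grasp point (between the pads) lies 6 mm ahead of it; x points along the fingers, y is the direction in which the jaws open and shut, and the axes are right-handed (so a half turn about x gives the same grasp; the last joint's range is limited). The gripper opens to 85 mm and grips with 20 to 120 N. Pads are 22 mm wide; open, the fingers measure 114 mm over their backs; the gripper's body (76 mm by 85 mm) begins 54 mm behind the grasp point. The pads swing forward as they close: fully open they stand 13 mm farther back than shut.
Start: joints at [-1.154, 0.469, -0.049, 1.532, 0.024, 1.141, -0.082], TCP at [0.291, 0.609, 0.219] pointing down, gripper open.
Joint ranges: [-2.59, 2.59], [-0.33, 1.99], [-1.39, 1.29], [0.1, 2.45], [-1.04, 4.18], [0.21, 1.99], [-2.66, 2.66]. Speed limits (rad/s): [2.57, 2.57, 3.14, 3.14, 3.14, 3.14, 3.14].

## Interface

Orientations are given as a rotation vector (axis times angle).
In Python, from station import ctrl, claw, optics, sign_off gives the robot as it stands. The module is installed in compiled form; this text tells all that it offers. Calls block until the motion is done:
- ctrl.reach(position, orientation): joint-space move of the TCP to a pose.
- ctrl.servo_line(position, ori=None, velocity=0.15, contact_N=None): straight line of the TCP; ori=None keeps the orientation; velocity is the mean speed in m/s. With contact_N (N) it stops when the force on the tool has changed by that much, and returns True; else False.
- ctrl.set_joints(angles): joint-space move.
- claw.let_go() and claw.grasp(): open the fingers fully, or close them until they stop; the grip force is fixed at half the most.
- ctrl.sleep(seconds).
- ctrl.inverse_kinematics(position, orientation): joint angles nearest the present ones, or None.
- ctrl.observe(): the state.
- optics.get_image(name): name is "scene" or "top" or "wrist"; returns the picture (420x560x3 uint8, red, green, blue); there is no depth.
- optics.camera_params(name): a dict with "mtx" (3x3 intrinsics, pixels), "extrinsics" (4x4, takes a point from camera to world coordinates). Camera axes: x right, y down, z forward; pixel columns grow to the right and rows downward; lengths in m; the calibration is good to about 2 mm. The wrist camera is an equidistant fisheye: a pixel r from the principal point sees the ray r / f radians off the axis. A picture is of the moment at which its call begins: read the wrist's pose just before it. camera_params takes no time and is no camera call; for the wrist camera it gives the pose at the moment of the call.
A pose or a line that the arm cannot do raises ctrl.PlanningError and nothing moves.
- sign_off(): hands the job in, once; it reports no verdict.
The state is a dict: "t": time; "joint_positions": joint angles; "qvel": joint speeds; "tau": joint torques, N m; "eef_pos": TCP position; "tool_rot": TCP orientation; "contact_force": force on the tool from outside, world axes, zero at the start; "moment": the same for the moment, N m; "finger_gap": finger opening in m.
Only numpy, scipy, OpenCV 4.12 (cv2) and the standard library are available. Lean on these libraries where they do the work, as an engineer would, in place of code of your own. Each camera call takes 0.05 s, during which the arm holds its last target. There are 200 camera calls.

## Task

On the wooden riser stands a board-test fixture: lock its clamp over the phone board by pushing the red knob along the long leg of the L-shaped slot, away from the yellow dot, until it stops in the corner, and then sideways along the short leg until it stops at the end by the green dot. Only push the knob with the fingertips or the outside of the fingers: do not take it between the fingers. Do not lift or shift the phone board or any of the small things standing around, and finish with the hand clear of everything.

Things in the scene. Friction and masses are not known exactly. Their poses are not given: they have to be found in the camera images.
- knob_mid (a point): Middle of the upright red knob, a cylinder 16 mm across and 36 mm tall; this point is 22 mm above the top of the slotted plate, the knob's underside 4 mm and its top 40 mm above it. A 10 mm shank below it runs in the slot, so it only slides along the slot and cannot be lifted or tipped. No spring: it stays where it is left. It starts on the long leg, 0 to 20 mm from the open end. Axes as fixture.
- fixture: Board-test fixture fixed on the wooden riser (riser top 105 mm above the bench), base 240 x 130 mm. Origin: centre of its underside. x: along the long leg of the slot, from open end to corner. y: along the short leg, from corner to locked end. z up. Its slotted aluminium plate, 130 x 120 x 6 mm, lies flat, its top 40 mm above the origin; screw heads 2.5 mm high at its corners.
- slot_start (a point): Open end of the long leg of the 14 mm wide slot, on the top face of the plate; a flat yellow dot lies 18 mm behind it. The plate's near edge is 35 mm behind (-x) and its right edge 45 mm to the right (-y) of this point. Axes as fixture.
- slot_corner (a point): Centre of the slot's corner, on the top face of the plate, 65 mm from slot_start along x. The knob stops 1.5 mm beyond it; only within about 2 mm of it (along x) can the knob turn into the short leg. Axes as fixture.
- slot_end (a point): Locked end of the short leg, on the top face of the plate, 35 mm to the left (+y) of slot_corner. The knob stops 1.5 mm beyond it. A flat green dot lies 20 mm past it. Axes as fixture. Surroundings: a tall microscope stands at the right end of the bench (about x 0.4 to 0.8 m, y below -0.4 m), a tall black fume arm just behind the riser; keep clear of both.
- carriage (a joint): Travel of the knob and its clamp carriage along the long leg, in m: 0 at the open end, grows towards the corner, stops at 0.0665; dry friction about 2 N. The short leg can be entered only above about 0.063.
- lockpin (a joint): Travel of the knob along the short leg, in m: 0 on the long leg, grows to the left (+y of the fixture), stops at 0.0365 at the locked end; dry friction about 1.5 N.
- board: Phone board in a thin black jig, 56 x 98 x 12 mm, lying loose between low lugs in the fixture's nest beyond the slotted plate; the blue clamp tongue slides in above it without touching. Leave it there. Origin: centre of its underside, z up.
- flux_jar: Flux paste jar, black lid, 52 mm across, 33 mm tall; a loose bystander standing on the riser, to be left alone. Origin: centre of its underside, z up.
- amber_bottle: Small amber bottle with a white cap, 25 mm across, 54 mm tall; a loose bystander standing on the riser, to be left alone. Origin: centre of its underside, z up.
- blue_programmer: Blue chip programmer box, 66 x 95 x 31 mm; a loose bystander standing on the riser, to be left alone. Origin: centre of its underside, z up.
- solder_reel: Reel of solder wire with yellow flanges, standing, 60 mm across, 40 mm tall; a loose bystander standing on the riser, to be left alone. Origin: centre of its underside, z up.
- meter: Black inline USB meter, 30 x 79 x 13 mm; a loose bystander standing on the riser, to be left alone. Origin: centre of its underside, z up.
- wick: Flat blue solder-wick reel with its braid sticking out, 36 x 63 x 9 mm; a loose bystander standing on the riser, to be left alone. Origin: centre of its underside, z up.

How it is judged:
By the outcome, as a careful person would: the job done as asked, in the order asked, and still so for the second after the job is handed in, with the robot touching nothing.
It also fails if it takes over 54 s, if anything falls off the work surface, if the arm or the gripper's body presses on something with over 40 N, if the wrist force passes 120 N, or if a joint passes its speed limit or range.

## Working session

There is one attempt and no reset: what is moved stays moved. The work goes in short steps, each a Python script; the robot and the scene stay as the last script left them, time stands still between calls to the robot, and variables do not carry over. Pictures are saved under pics/ and viewed, about 8 in all and at most 12, crops included, and the job is handed in when it is done.

```bash
mkdir -p pics; python3 - <<'E'
from station import ctrl, claw, optics
import cv2, numpy as np
for n in ("scene","top"):
    im=optics.get_image(n); cv2.imwrite(f"pics/{n}0.png",im[:,:,::-1])
    p=optics.camera_params(n); print(n,np.round(p["mtx"],1).tolist(),np.round(p["extrinsics"],3).tolist())
s=ctrl.observe(); print(s["t"],s["eef_pos"],s["tool_rot"],s["finger_gap"])
E
```

```text
scene [[472.9, 0.0, 276.7], [0.0, 472.9, 213.6], [0.0, 0.0, 1.0]] [[0.854, -0.367, 0.369, 0.259], [-0.521, -0.593, 0.614, -0.456], [-0.007, -0.716, -0.698, 0.772], [0.0, 0.0, 0.0, 1.0]]
top [[379.9, 0.0, 283.8], [0.0, 379.9, 210.7], [0.0, 0.0, 1.0]] [[-0.006, -0.996, 0.084, 0.497], [-1.0, 0.005, -0.01, 0.059], [0.01, -0.084, -0.996, 1.01], [0.0, 0.0, 0.0, 1.0]]
0.1 [0.29077724 0.60856192 0.21766847] [ 0.34824069  1.54273459 -0.35093924] 0.08498756560181935
```

View pics/scene0.png

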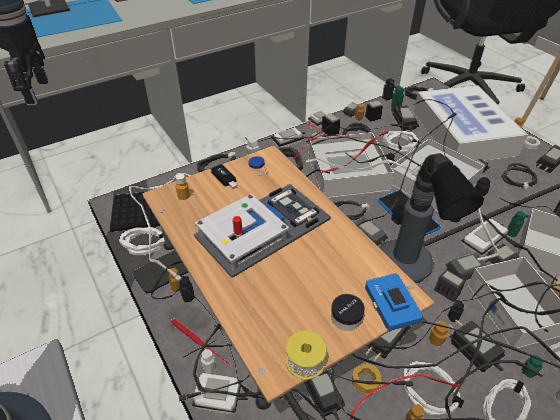

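View pics/top0.png

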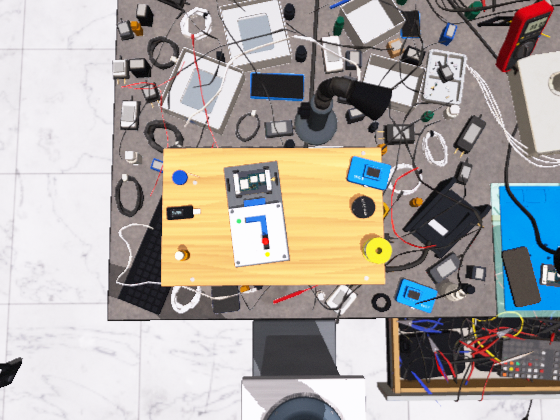

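The scene view shows the fixture with the red knob at about (237,225), the yellow dot at (225,241) and the green dot at (245,205). In the top view the knob is at about (265,241), yellow at (268,254) and green at (239,221). The bystanders are well away from the plate, and +x of the fixture points roughly along world +x.

```bash
cat > h.py <<'E'
from station import ctrl, claw, optics
import cv2, numpy as np
def ray(n,uv,p=None):
    p=p or optics.camera_params(n); K=p["mtx"]; E=np.array(p["extrinsics"])
    x=np.array([(uv[0]-K[0][2])/K[0][0],(uv[1]-K[1][2])/K[1][1]])
    if n=="wrist":
        r=np.linalg.norm(x); d=np.r_[x/max(r,1e-9)*np.sin(r),np.cos(r)]
    else: d=np.r_[x,1]
    d=E[:3,:3]@d; return E[:3,3],d/np.linalg.norm(d)
def plane(n,uv,z,p=None):
    o,d=ray(n,uv,p); return o+d*(z-o[2])/d[2]
def tri(r):
    A=sum(np.eye(3)-np.outer(d,d) for o,d in r); b=sum((np.eye(3)-np.outer(d,d))@o for o,d in r)
    X=np.linalg.solve(A,b); return X,[np.linalg.norm((np.eye(3)-np.outer(d,d))@(X-o)) for o,d in r]
RNG={"red":((0,150,90),(6,255,255)),"yellow":((22,120,120),(34,255,255)),"green":((50,100,60),(85,255,255)),"blue":((100,130,80),(125,255,255))}
def blobs(im,c,box,amin=4):
    h=cv2.cvtColor(im,cv2.COLOR_RGB2HSV); m=cv2.inRange(h,*RNG[c])
    if c=="red": m|=cv2.inRange(h,(174,150,90),(180,255,255))
    k=np.zeros_like(m); x0,y0,x1,y1=box; k[y0:y1,x0:x1]=m[y0:y1,x0:x1]
    n,l,st,ce=cv2.connectedComponentsWithStats(k)
    return [(tuple(np.round(ce[i],1)),st[i].tolist()) for i in range(1,n) if st[i,4]>=amin]
E
python3 - <<'E'
from h import *
B={"scene":(195,185,300,275),"top":(225,200,292,268)}
for n in B:
    im=cv2.imread(f"pics/{n}0.png")[:,:,::-1]
    for c in ("red","yellow","green"):
        for b in blobs(im,c,B[n]): print(n,c,b, np.round(plane(n,b[0],0.167 if c=="red" else .145),4))
a=cv2.imread("pics/scene0.png")[180:275,190:335]; b=cv2.imread("pics/top0.png")[155:275,215:300]
a=cv2.resize(a,None,fx=4,fy=4,interpolation=2)[:380,:]; b=cv2.resize(b,None,fx=4,fy=4,interpolation=2)
b=b[:480]; a=cv2.copyMakeBorder(a,0,480-a.shape[0],0,0,0)
o=np.hstack([a,b]); print(o.shape); cv2.imwrite("pics/crop0.png",cv2.resize(o,(int(o.shape[1]*.85),int(o.shape[0]*.85))))
E
```

```text
scene red ((np.float64(237.1), np.float64(225.0)), [233, 216, 9, 19, 129]) [0.5033 0.0886 0.167 ]
scene yellow ((np.float64(224.3), np.float64(240.9)), [221, 239, 7, 5, 26]) [0.4739 0.0852 0.145 ]
scene green ((np.float64(244.0), np.float64(204.9)), [242, 203, 5, 4, 16]) [0.5492 0.1496 0.145 ]
top red ((np.float64(265.0), np.float64(240.7)), [262, 237, 7, 8, 43]) [0.5019 0.0922 0.167 ]
top yellow ((np.float64(225.8), np.float64(215.6)), [225, 215, 3, 3, 5]) [0.5596 0.1823 0.145 ]
top yellow ((np.float64(267.0), np.float64(253.6)), [265, 252, 5, 5, 17]) [0.4729 0.0886 0.145 ]
top green ((np.float64(238.5), np.float64(220.7)), [237, 219, 4, 4, 14]) [0.5478 0.1533 0.145 ]
(480, 920, 3)
```

View pics/crop0.png

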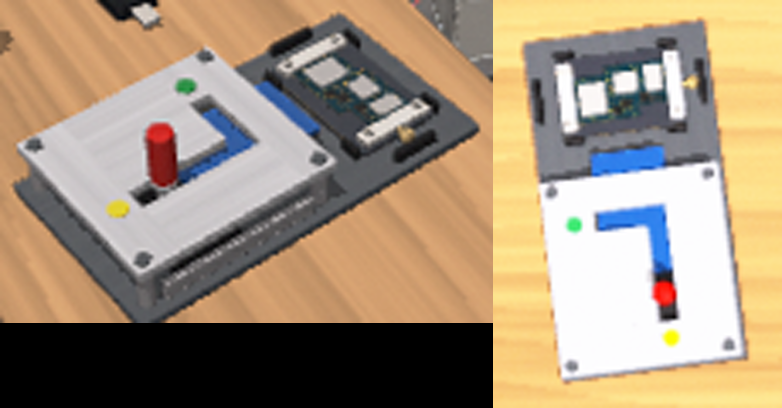

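```bash
cat >> h.py <<'E'
from scipy.spatial.transform import Rotation as Ro
Y=np.array([.4734,.0869]); G=np.array([.5485,.1515])
yaw=np.arctan2(*(G-Y)[::-1])-np.arctan2(55,83)
C,S=np.cos(yaw),np.sin(yaw); FX=np.array([C,S]); FY=np.array([-S,C])
S0=Y+.018*FX
def W(x,y,z): return np.r_[S0+x*FX+y*FY,z]     # fixture offset from slot_start -> world
def F(p): d=np.array(p)[:2]-S0; return np.round([d@FX,d@FY,p[2]],4)
def rot(s):  # jaws along s*FY, tool x down
    x=np.array([0,0,-1.]); y=s*np.r_[FY,0]; return Ro.from_matrix(np.c_[x,y,np.cross(x,y)]).as_rotvec()
E
python3 - <<'E'
from h import *
s=ctrl.observe(); print(np.degrees(yaw),S0,Ro.from_rotvec(s["tool_rot"]).as_matrix().round(2).tolist())
print("knob",F([.5026,.0904,.167]))
for sg in (1,-1):
    for p in (W(-.018,0,.27),W(-.018,0,.188),W(.065,-.03,.188)):
        q=ctrl.inverse_kinematics(p,rot(sg)); print(sg,None if q is None else np.round(q,2))
E
```

```text
7.171200707024855 [0.4912592  0.08914702] [[-0.0, 0.43, 0.9], [-0.0, 0.9, -0.43], [-1.0, -0.0, 0.0]]
knob [ 0.0114 -0.0002  0.167 ]
1 [-0.45  0.1   0.2   1.92 -0.02  1.13  1.45]
1 [-0.42  0.18  0.17  2.02 -0.04  0.94  1.47]
1 [-0.31  0.32  0.15  1.85 -0.06  0.98  1.55]
-1 [-0.84  0.1   0.63  1.94 -0.06  1.12 -1.63]
-1 [-0.83  0.2   0.65  2.04 -0.15  0.94 -1.55]
-1 [-0.69  0.36  0.64  1.87 -0.25  1.   -1.39]
```

```bash
python3 - <<'E'
from h import *
claw.grasp()
p=ctrl.observe()["eef_pos"]; ctrl.servo_line(np.r_[p[:2],.30],velocity=.2)
ctrl.reach(W(-.022,0,.27),rot(1))
s=ctrl.observe(); P=optics.camera_params("wrist"); im=optics.get_image("wrist")
cv2.imwrite("pics/w1.png",im[:,:,::-1])
print(s["t"],s["finger_gap"],F(s["eef_pos"]),s["contact_force"])
full=(0,0,560,420)
for c,z in (("red",.167),("yellow",.145),("green",.145)):
    for b in blobs(im,c,full,20): 
        q=plane("wrist",b[0],z,P)
        if np.linalg.norm(q[:2]-S0)<.15: print(c,b,F(q))
E
```

```text
3.4167 -0.0002403664214467178 [-0.0218  0.001   0.2699] [-0.13350892  0.73238032  0.86033446]
red ((np.float64(250.9), np.float64(76.2)), [202, 65, 85, 26, 486]) [-0.1211 -0.0224  0.167 ]
red ((np.float64(281.2), np.float64(237.2)), [273, 223, 17, 28, 405]) [0.013  0.0011 0.167 ]
yellow ((np.float64(281.5), np.float64(196.4)), [276, 191, 12, 12, 114]) [-0.0171  0.0014  0.145 ]
green ((np.float64(336.1), np.float64(276.4)), [331, 272, 11, 9, 73]) [0.0659 0.0558 0.145 ]
```

View pics/w1.png

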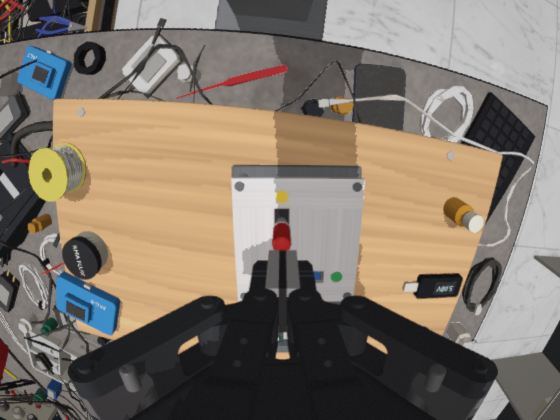

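The wrist view shows the knob at (281,237), the yellow dot at (281,196) and the green dot at (336,276). All agree with the fixture frame to about 1.5 mm. The fingers are shut. Next I go down behind the knob and push it along the long leg.

```bash
python3 - <<'E'
from h import *
P=optics.camera_params("wrist"); o,d=ray("wrist",(281,250),P)
for off in (-.033,-.022,-.011):
    n=FX; t=((S0+off*FX-o[:2])@n)/(d[:2]@n); print("tip z if at x",off,(o+t*d)[2])
r=lambda:(lambda s:print(round(s["t"],2),F(s["eef_pos"]),np.round(s["contact_force"],1)))(ctrl.observe())
h=ctrl.servo_line(W(-.022,.001,.187),velocity=.1,contact_N=6); print(h); r()
if not h:
    h=ctrl.servo_line(W(.0,.001,.187),velocity=.03,contact_N=8); print(h); r()
    h=ctrl.servo_line(W(.054,.001,.187),velocity=.03,contact_N=12); print(h); r()
im=optics.get_image("wrist"); cv2.imwrite("pics/w2.png",im[:,:,::-1])
E
```

```text
tip z if at x -0.033 0.2876298959228886
tip z if at x -0.022 0.26487018134729723
tip z if at x -0.011 0.24211046677170592
False
4.45 [-0.0215  0.0011  0.1876] [-1.1  0.1 -0.5]
False
5.33 [-0.0002  0.001   0.1869] [ 0.6  1.1 -0.1]
False
7.28 [0.0539 0.001  0.187 ] [ 0.5  0.3 -0.7]
```

View pics/w2.png

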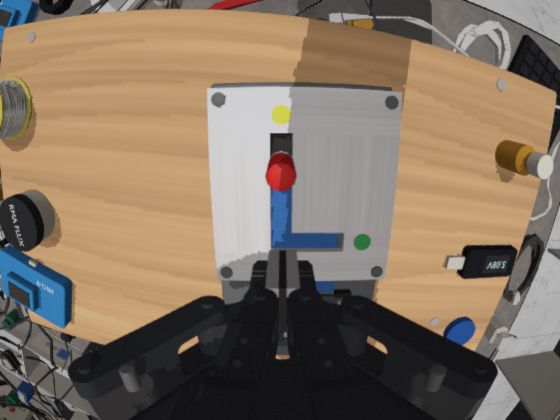

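The knob is at (281,172), well behind the fingers, and no contact force was felt. So the push missed or slipped off, and I need to see where the fingers really are.

```bash
python3 - <<'E'
from h import *
P=optics.camera_params("wrist"); im=optics.get_image("wrist")
print("cam",F(P["extrinsics"][:3,3]),"tcp",F(ctrl.observe()["eef_pos"]))
for c,z in (("red",.167),("yellow",.145),("green",.145)):
    for b in blobs(im,c,(200,80,420,300),20): print(c,b,F(plane("wrist",b[0],z,P)))
a=optics.get_image("scene"); t=optics.get_image("top")
B={"scene":(195,185,300,275),"top":(225,200,292,268)}
for n,i in (("scene",a),("top",t)):
    for b in blobs(i,"red",B[n]): print(n,b,F(plane(n,b[0],.167)))
a=cv2.resize(a[140:280,170:330],None,fx=3,fy=3,interpolation=2); t=cv2.resize(t[140:280,200:320],None,fx=3,fy=3,interpolation=2)
cv2.imwrite("pics/c2.png",np.hstack([a,t])[:,:,::-1]); print(a.shape,t.shape)
E
```

```text
cam [-0.0234  0.002   0.3414] tcp [0.0539 0.001  0.187 ]
red ((np.float64(280.2), np.float64(172.4)), [266, 153, 30, 38, 821]) [0.014  0.0009 0.167 ]
yellow ((np.float64(281.0), np.float64(114.4)), [272, 106, 19, 18, 269]) [-0.0169  0.0014  0.145 ]
green ((np.float64(361.8), np.float64(241.8)), [354, 235, 16, 15, 187]) [0.0661 0.0558 0.145 ]
scene ((np.float64(237.2), np.float64(225.1)), [233, 216, 9, 19, 131]) [ 0.0119 -0.0024  0.167 ]
(420, 480, 3) (420, 360, 3)
```

View pics/c2.png

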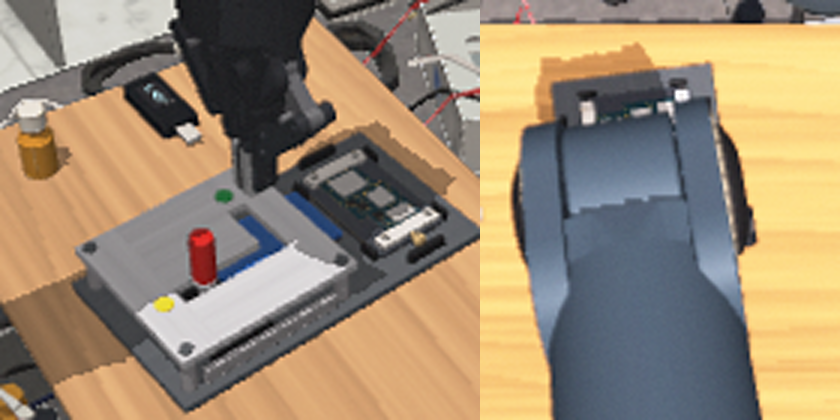

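```bash
python3 - <<'E'
from h import *
def gray(n):
    im=optics.get_image(n); return im
P=optics.camera_params("wrist")
for uv in ((244,188),(262,193),(276,183)):   # crop corners of the tip in scene
    u=(170+uv[0]/3,140+uv[1]/3); o,d=ray("scene",u)
    c=np.array(W(.054,.001,0))[:2]
    t=((c-o[:2])@d[:2])/(d[:2]@d[:2]); X=o+t*d; print(uv,"nearest to tool axis:",F(X))
im=optics.get_image("wrist")[225:345,220:340]; a=optics.get_image("scene")[170:230,220:290]
o=np.hstack([cv2.resize(im,(400,400),interpolation=2),cv2.resize(a,(400,400*60//70),interpolation=2) if 0 else cv2.copyMakeBorder(cv2.resize(a,(400,343),interpolation=2),0,57,0,0,0)])
cv2.imwrite("pics/c3.png",o[:,:,::-1])
E
```

```text
(244, 188) nearest to tool axis: [0.0495 0.004  0.1952]
(262, 193) nearest to tool axis: [ 0.0583 -0.002   0.1904]
(276, 183) nearest to tool axis: [ 0.0652 -0.0071  0.1981]
```

View pics/c3.png

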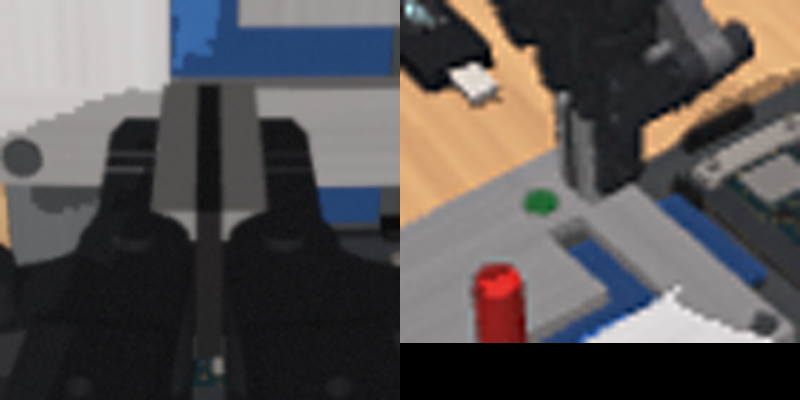

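```bash
python3 - <<'E'
from h import *
P=optics.camera_params("wrist")
w=lambda x,y:ray("wrist",(220+x*.3,225+y*.3),P); sc=lambda x,y:ray("scene",(220+(x-400)*.175,170+y*.175))
# near-face tip corners: +y (image right in wrist, left in scene) and -y
for a,b in (((252,85),(560,183)),((165,85),(593,193)),((208,85),(578,188))):
    X,e=tri([w(*a),sc(*b)]); print(F(X),np.round(e,4))
s=ctrl.observe(); print(Ro.from_rotvec(s["tool_rot"]).as_matrix().round(3).tolist(),s["joint_positions"].round(3) )
E
```

```text
[0.0464 0.0087 0.196 ] [0.0008 0.0008]
[ 0.0475 -0.0044  0.1986] [0.0014 0.0014]
[0.0473 0.002  0.197 ] [0.0005 0.0005]
[[-0.0, -0.125, 0.992], [0.0, 0.992, 0.125], [-1.0, 0.0, -0.0]] [-0.46   0.304  0.258  1.875 -0.092  0.975  1.534]
```

Triangulating the closed tips from the two views puts them at about z 0.197 with the TCP at 0.187. That is some 35 mm short of the stated 25 mm ahead, so they passed over the knob (top at 0.185). I'll go with the measurement: go back over the knob, come down carefully behind it with force sensing, and check.

```bash
python3 - <<'E'
from h import *
r=lambda *a:(lambda s:print(*a,round(s["t"],2),F(s["eef_pos"]),np.round(s["contact_force"],1),round(s["finger_gap"],4)))(ctrl.observe())
ctrl.servo_line(W(.054,.001,.215),velocity=.1)
ctrl.servo_line(W(-.022,.001,.215),velocity=.1)
ctrl.servo_line(W(-.022,.001,.187),velocity=.1,contact_N=6)
h=ctrl.servo_line(W(-.022,.001,.158),velocity=.025,contact_N=5); r(h)
a=optics.get_image("scene")[170:260,190:290]; w=optics.get_image("wrist")[160:280,220:340]
cv2.imwrite("pics/c4.png",np.hstack([cv2.resize(w,(400,400),interpolation=2),cv2.copyMakeBorder(cv2.resize(a,(400,360),interpolation=2),0,40,0,0,0)])[:,:,::-1])
E
```

```text
False 10.67 [-0.0218  0.001   0.1582] [ 0.7 -0.2  0.4] -0.0001
```

View pics/c4.png

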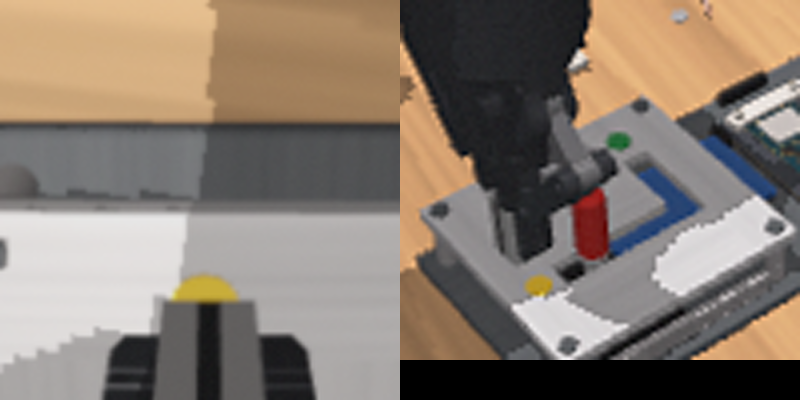

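The tips are now low behind the knob, beside the yellow dot, with no contact. I'll push 20 mm and check that the knob follows before going on to the corner.

```bash
cat >> h.py <<'E'
r=lambda *a:(lambda s:print(*a,round(s["t"],2),F(s["eef_pos"]),np.round(s["contact_force"],1),round(s["finger_gap"],4)))(ctrl.observe())
def knob(n="wrist"):
    P=optics.camera_params(n); im=optics.get_image(n)
    c=blobs(im,"red",(195,185,300,275) if n=="scene" else (200,80,420,330),20)
    return [(b[0],b[1][4],F(plane(n,b[0],.167,P))) for b in c]
E
python3 - <<'E'
from h import *
for uv in ((525,260),(515,250),(550,245)): 
    o,d=ray("scene",(190+(uv[0]-400)*.25,170+uv[1]*.25)); c=W(-.022,.001,0)[:2]; t=((c-o[:2])@d[:2])/(d[:2]@d[:2]); print(F(o+t*d))
h=ctrl.servo_line(W(.015,.001,.158),velocity=.03,contact_N=10); r(h)
k=knob("scene"); print(k,knob())
E
```

```text
[-0.0211  0.0005  0.1608]
[-0.0244  0.0023  0.168 ]
[-0.0109 -0.0053  0.1685]
False 12.15 [0.0151 0.001  0.158 ] [-1.6 -0.8  0.5] -0.0
[((np.float64(247.7), np.float64(220.8)), 98, array([ 0.0329, -0.0054,  0.167 ]))] []
```

The knob follows (scene view: x ≈ 0.033). Carrying on to the corner stop.

```bash
python3 - <<'E'
from h import *
h=ctrl.servo_line(W(.056,.001,.158),velocity=.03,contact_N=10); r(h)
print(knob("scene"))
if h:
    ctrl.servo_line(W(.030,.001,.158),velocity=.08); r()
    print(knob("scene"),knob())
E
```

```text
True 13.32 [0.0478 0.0007 0.1572] [-0.4 -1.   0.7] 0.0002
[((np.float64(262.4), np.float64(213.4)), 91, array([ 0.0652, -0.0068,  0.167 ]))]
13.72 [0.0299 0.0011 0.1582] [ 0.8  0.1 -0.3] 0.0003
[((np.float64(261.7), np.float64(212.6)), 118, array([ 0.0655, -0.0043,  0.167 ]))] []
```

It stopped at x 0.0478, which puts the knob at about 0.066, at the corner stop. For the short leg I'll turn the hand a quarter turn so the same narrow finger side pushes along +y and the knuckles stay out of line.

```bash
cat >> h.py <<'E'
def rot2(s):
    x=np.array([0,0,-1.]); y=s*np.r_[FX,0]; return Ro.from_matrix(np.c_[x,y,np.cross(x,y)]).as_rotvec()
E
python3 - <<'E'
from h import *
ctrl.servo_line(W(.030,.001,.225),velocity=.12)
q0=ctrl.observe()["joint_positions"]
best=min(((np.abs(np.array(q)-q0).max(),s) for s in (1,-1) if (q:=ctrl.inverse_kinematics(W(.066,-.038,.225),rot2(s))) is not None)); print(best)
R=rot2(best[1])
ctrl.reach(W(.066,-.038,.225),R); r()
print(knob("scene"),knob("wrist"))
h=ctrl.servo_line(W(.066,-.038,.190),velocity=.1,contact_N=6)
h=h or ctrl.servo_line(W(.066,-.038,.159),velocity=.04,contact_N=5); r(h)
a=optics.get_image("scene")[170:260,190:310]; cv2.imwrite("pics/c5.png",cv2.resize(a,(640,480),interpolation=2)[:,:,::-1])
E
```

```text
(np.float64(1.3891997962220972), 1)
15.79 [ 0.0657 -0.0378  0.2245] [ 0.4  0.2 -0. ] -0.0
[((np.float64(261.5), np.float64(211.7)), 132, array([ 0.0666, -0.0022,  0.167 ]))] [((np.float64(283.9), np.float64(165.4)), 560, array([0.0674, 0.0004, 0.167 ]))]
False 17.32 [ 0.0662 -0.0381  0.1592] [0.4 0.  0.6] 0.0
```

View pics/c5.png

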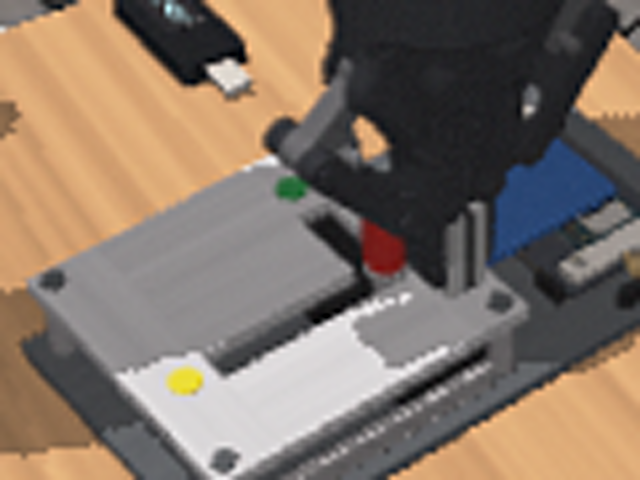

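The knob is in the corner (wrist view: 0.067, 0.000) and the fingers are down on its right side. Now I push along +y.

```bash
python3 - <<'E'
from h import *
h=ctrl.servo_line(W(.0655,.027,.159),velocity=.03,contact_N=10); r(h); print(knob("scene"))
if h:
    y=F(ctrl.observe()["eef_pos"])[1]
    ctrl.servo_line(W(.0655,y-.02,.159),velocity=.08)
    ctrl.servo_line(W(.0655,y-.02,.26),velocity=.12); r()
    print(knob("scene"),knob())
    w=optics.get_image("wrist"); cv2.imwrite("pics/w6.png",w[:,:,::-1])
E
```

```text
True 19.12 [0.0657 0.0175 0.1588] [ 0.1 -1.   0.1] -0.0001
[((np.float64(249.3), np.float64(207.3)), 31, array([0.0561, 0.0215, 0.167 ]))]
20.55 [ 0.0649 -0.0025  0.2592] [ 0.2  0.3 -0.1] 0.0001
[((np.float64(250.0), np.float64(201.3)), 121, array([0.0669, 0.0339, 0.167 ]))] [((np.float64(285.1), np.float64(155.1)), 407, array([0.0675, 0.0366, 0.167 ]))]
```

View pics/w6.png

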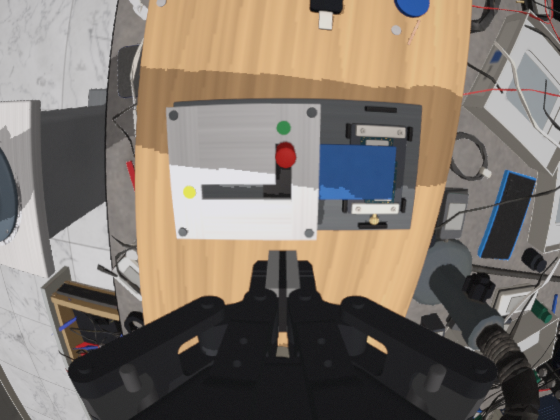

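The wrist view shows the knob at (286,155) at the end of the short leg, next to the green dot at (284,128). The blue tongue is over the board, the board is in its nest, and the hand is clear. Handing in after a moment's pause.

```bash
python3 - <<'E'
from h import *
from station import sign_off
ctrl.sleep(.5); r(); print(knob("scene"),knob()); sign_off()
E
```

```text
21.2 [ 0.0655 -0.0026  0.26  ] [ 0.2 -0.1  0.4] -0.0003
[((np.float64(250.0), np.float64(201.3)), 121, array([0.0669, 0.0339, 0.167 ]))] [((np.float64(283.9), np.float64(154.7)), 404, array([0.0675, 0.0367, 0.167 ]))]
the job is handed in; nothing more can be done
```

The clamp is locked over the phone board. With the fingers shut, I pushed the knob along the long leg until it stopped in the corner. I then turned the hand a quarter turn and pushed the knob left to the stop by the green dot. I lifted clear and handed in at about 21 s, well under the 54 s limit.

**Last checks:**
- **Knob position:** the wrist camera puts it at (67.5, 36.7) mm from `slot_start`, against an expected locked position of (66.5, 36.5) mm. The scene camera reads y = 33.9 mm, in line with the 2–3 mm sideways offset it showed throughout.
- **Contact:** both pushes ended on a force stop where expected. The hand finished about 100 mm above its pushing height, with under 1 N on the tool.
- **Board and bystanders:** the board was in its nest under the tongue in the last wrist view. The bystanders I could see looked undisturbed, but I did not measure any of them again.

**What disagreed:** my first push missed because the fingers passed over the top of the knob without touching it. The cameras put the closed fingertips roughly at or behind the TCP instead of the stated 25 mm ahead. I lowered the hand 29 mm, using the camera measurement, and the second try worked.

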